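# Load the filter slide under the photometer bar

## Task

Load the green filter slide into the photometer: slide it level, plain end first, into the low slot beneath the fixed blue bar until it is fully home against the stop behind the bar, and let go of it there. Leave the amber slide and the two vials by the centrifuge (blue cap, red cap) where they stand.

Things in the scene. Friction and masses are not known exactly. Their poses are not given: they have to be found in the camera images.
- slide_green: Filter slide: aluminium plate 100 long (x) x 44 wide (y) x 8 thick (mm), round green window near its plain front end (+x), upright green grip tab near its rear. Origin: centre of the plate's underside. Tab: 24 long (x) x 14 wide (y), centred at x = -36, y = 0, up to 42 above the underside; grip it across the 14. About 90 g, loose, starts flat on the bench.
- slide_amber: Filter slide: aluminium plate 100 long (x) x 44 wide (y) x 8 thick (mm), round amber window near its plain front end (+x), upright orange grip tab near its rear. Origin: centre of the plate's underside. Tab: 24 long (x) x 14 wide (y), centred at x = -36, y = 0, up to 42 above the underside; grip it across the 14. About 90 g, loose, starts flat on the bench; not to be used.
- photometer: Small white bench photometer, fixed. Origin on the bench surface; +x is the way a slide goes in, z up. Sizes in mm: base plate x = -100 to 130, y = -52 to 52, top at z = 10. From x = -100 to 5 it is an open apron, level with the slot floor. The back stop's front face is at x = 75, 24 high; behind it a white box with a display, x = 89 to 129, 44 high.
- slot_mouth (a point): Centre of the slot's mouth, on its floor (photometer x = 20, z = 10). From here the slot runs 55 mm along +x to the back stop: 48 wide between aluminium rails, which rise 12 above its floor. Flared guide lips, 8 high, lead into it over the 16 mm before the mouth, from 66 apart inside to 48. Same axes as the photometer.
- slot_home (a point): Where a slide's origin lies when it is fully home against the back stop (photometer x = 25, y = 0, z = 10); same axes as the photometer, the slide's +x along them. The slide's tab then stands clear in front of the bar.
- bar_top (a point): Centre of the top of the fixed blue bar over the slot (photometer x = 42, z = 40). The bar is 34 deep (x) x 84 wide (y) x 18 high; its underside is 12 above the slot floor. A black round detector cap on it, 28 diameter, rises 17 above this point.
- vial_clear: Small clear vial with a blue cap, 26 diameter x 50 high, standing loose on the bench in front of the grey cabinet; origin at the centre of its underside. To be left alone.
- vial_red: Small brown vial with a red cap, 20 diameter x 36 high, standing loose on the bench; origin at the centre of its underside. To be left alone.

How it is judged (in metres and radians):
At the end, for the whole second after the job is handed in: The green slide lies flat in the slot beneath the bar, home against the back stop (gap under 4 mm), straight in the slot, released and at rest (x of slide_green in the frame of photometer between 0.021 and 0.0275 m and y of slide_green in the frame of photometer between -0.004 and 0.004 m and z of slide_green in the frame of photometer between 0.007 and 0.013 m and angle between the x axis of slide_green and the x axis of photometer, either way round below 0.08 rad and angle between slide_green's own z axis and vertical below 0.06 rad and linear speed of slide_green below 0.01 m/s); the robot touches nothing.
It fails at once if the amber slide is shifted by more than 20 mm or tipped over (distance of slide_amber from where it was at the start of the episode above 0.02 m or angle between slide_amber's own z axis and vertical above 0.5 rad).
It fails at once if the blue-capped vial is shifted by more than 20 mm or tipped over (distance of vial_clear from where it was at the start of the episode above 0.02 m or angle between vial_clear's own z axis and vertical above 0.5 rad).
It fails at once if the red-capped vial is shifted by more than 20 mm or tipped over (distance of vial_red from where it was at the start of the episode above 0.02 m or angle between vial_red's own z axis and vertical above 0.5 rad).
It also fails if it takes over 42 s, if anything falls off the work surface, if the arm or the gripper's body presses on something with over 40 N, if the wrist force passes 120 N, or if a joint passes its speed limit or range.

## Robot

A 6-joint arm with a two-finger parallel gripper is mounted at the origin on a cart in front of the work surface, level with it; the furniture and walls round the work are solid. World frame = base frame: x ahead of the robot, y to its left, z up, the work surface at z = 0. Lengths are in mm, angles in rad, forces in N, time in s.
With the tool pointing down it reaches from about 375 to 925 mm from the base axis. Payload 5.7 kg.
Tool frame: the origin (TCP) lies on the centre line of the jaws, within the pads' length; the fingertips stand 8 mm ahead of it and the grasp point (between the pads) lies 11 mm behind it; z points along the fingers, y is the line along which they close (so a half turn about z gives the same grasp; the last joint's range is limited). The gripper opens to 85 mm and grips with 20 to 120 N. Pads are 22 mm wide; open, the fingers measure 114 mm over their backs; the gripper's body (76 mm by 85 mm) begins 54 mm behind the grasp point. The pads swing forward as they close: fully open they stand 13 mm farther back than shut.
Start: joints at [1.086, 0.359, 1.51, -0, 1.272, -0.115], TCP at [216.847, 559.408, 207.367] pointing down, gripper open.
Joint ranges: [-2.97, 2.97], [-1.01, 2.36], [0.21, 2.38], [-0.96, 4.11], [0.2, 2.71], [-2.98, 2.98]. Speed limits (rad/s): [2.39, 2.39, 3.14, 3.14, 3.14, 3.14].

## Interface

Orientations are given as [roll, pitch, yaw] about the fixed x, y, z axes, in that order (R = Rz(yaw) Ry(pitch) Rx(roll)).
In Python, from bench import env gives the robot as it stands. The module is installed in compiled form; this text tells all that it offers. Calls block until the motion is done:
- env.move_pose(position, orientation): joint-space move of the TCP to a pose.
- env.move_linear(position, rot=None, v=150, f_stop=None): straight line of the TCP; rot=None keeps the orientation; v is the mean speed in mm/s. With f_stop (N) it stops when the force on the tool has changed by that much, and returns True; else False.
- env.set_joints(angles): joint-space move.
- env.open() and env.close_gripper(grasp_force=None): open the fingers fully, or close them until they stop; grasp_force is the grip in N (None keeps the last).
- env.wait(seconds).
- env.ik(position, orientation): joint angles nearest the present ones, or None.
- env.observe(): the state.
- env.capture(name): name is "scene" or "top"; returns the picture (400x640x3 uint8, red, green, blue); there is no depth.
- env.camera_params(name): a dict with "fx", "fy", "cx", "cy" (pixels), "extrinsics" (4x4, takes a point from world to camera coordinates). Camera axes: x right, y down, z forward; pixel columns grow to the right and rows downward; lengths in mm; the calibration is good to about 2 mm. A picture is of the moment at which its call begins. camera_params takes no time and is no camera call.
A pose or a line that the arm cannot do raises env.IKError and nothing moves.
- env.hand_in(): hands the job in; it is judged then, once.
Trained networks look in the newest picture that a camera, given by its name, has taken for a name from the list of things; names that differ only in an ending like _2 or _b are one class to them, and where a whole thing is asked for, a point or a joint stands for the part that bears it (a point fixed in the world has none). Each returns a list of dicts, best first, with "conf" (0 to 1); they miss things now and then, are a little off and sometimes report something else, mostly with a low value. They report only what shows in the picture. A call takes as long as a camera call.
- env.recognise(camera, target): "point" ([x, y, z] in mm, in the coordinates of the camera as it stood for that picture, good to about 4 mm: the middle of the surface that is visible of it).
- env.trace(camera, target): "region" (400x640 bool, what is visible of it).
The state is a dict: "time": time; "joint_positions": joint angles; "qvel": joint speeds; "joint_torque": joint torques, N m; "eef_pos": TCP position; "ee_rot": TCP orientation; "ft_force": force on the tool from outside, world axes, zero at the start; "ft_torque": the same for the moment, N m; "finger_gap": finger opening in mm; "gripper_force": force on a finger pad.
Only numpy, scipy, OpenCV 4.12 (cv2) and the standard library are available. Lean on these libraries where they do the work, as an engineer would, in place of code of your own. Each camera call takes 0.05 s, during which the arm holds its last target. There are 200 camera calls.

## Working session

There is one attempt and no reset: what is moved stays moved. The work goes in short steps, each a Python script; the robot and the scene stay as the last script left them, time stands still between calls to the robot, and variables do not carry over. Pictures are saved under pics/ and viewed, at most 11 in all, crops included, and the job is handed in when it is done.

```bash
mkdir -p pics; cat > h.py <<'E'
import numpy as np, cv2
from bench import env
def towrld(cam,p):
    E=np.array(env.camera_params(cam)["extrinsics"]); R,t=E[:3,:3],E[:3,3]
    return R.T@(np.array(p)-t)
def plane(cam,uv,z):
    c=env.camera_params(cam); E=np.array(c["extrinsics"]); R,t=E[:3,:3],E[:3,3]
    uv=np.atleast_2d(uv).astype(float)
    d=np.c_[(uv[:,0]-c["cx"])/c["fx"],(uv[:,1]-c["cy"])/c["fy"],np.ones(len(uv))]@R
    o=-R.T@t
    return o+d*((z-o[2])/d[:,2])[:,None]
def proj(cam,P):
    c=env.camera_params(cam); E=np.array(c["extrinsics"])
    q=np.atleast_2d(P)@E[:3,:3].T+E[:3,3]
    return np.c_[c["fx"]*q[:,0]/q[:,2]+c["cx"],c["fy"]*q[:,1]/q[:,2]+c["cy"]]
def snap(cam,name):
    im=env.capture(cam); cv2.imwrite(f"pics/{name}.png",im[:,:,::-1]); return im
E
python3 - <<'E'
from h import *
np.set_printoptions(precision=1,suppress=True)
for cam in("top","scene"):
    snap(cam,cam+"0")
    print(cam,towrld(cam,[0,0,0]))
    for n in("slide_green","slide_amber","photometer","bar_top","vial_clear","vial_red"):
        for r in env.recognise(cam,n)[:2]: print(n,round(r["conf"],2),towrld(cam,r["point"]))
    for n in ("slide_green","photometer"):
        for r in env.trace(cam,n)[:1]:
            m=r["region"]; np.save(f"{cam}_{n}.npy",m); ys,xs=np.nonzero(m); print(n,"box",r["conf"],xs.min(),xs.max(),ys.min(),ys.max(),m.sum())
print(env.observe()["time"],env.observe()["ee_rot"])
E
```

```text
top [462.3  17.  897.3]
slide_green 0.73 [490.4 263.7   7.7]
slide_amber 0.94 [534.   38.4   6.8]
photometer 0.76 [ 631.5 -170.9    7.6]
photometer 0.38 [492.8 258.8   6.8]
bar_top 0.65 [ 629.9 -165.3   11.8]
vial_clear 0.69 [642.9 155.   50.5]
vial_red 0.62 [643.1 110.5  35.9]
slide_green box 0.87 191 213 215 261 894
photometer box 0.75 369 421 124 227 4535
scene [ 24.6 568.  464.6]
slide_green 0.7 [476.1 266.    1.9]
slide_green 0.43 [ 637.2 -160.8   10.1]
slide_amber 0.78 [512.5  52.4   6.8]
slide_amber 0.21 [ 637.8 -155.2   10.5]
photometer 0.81 [ 638.4 -156.5   11.2]
bar_top 0.61 [ 641.  -158.5    6.5]
vial_clear 0.75 [640.4 166.5  28.7]
vial_red 0.67 [637.4 114.4  18.4]
slide_green box 0.77 225 284 279 318 1280
photometer box 0.81 318 413 161 212 2351
0.9 [-3.1 -0.   2.8]
```

View pics/top0.png

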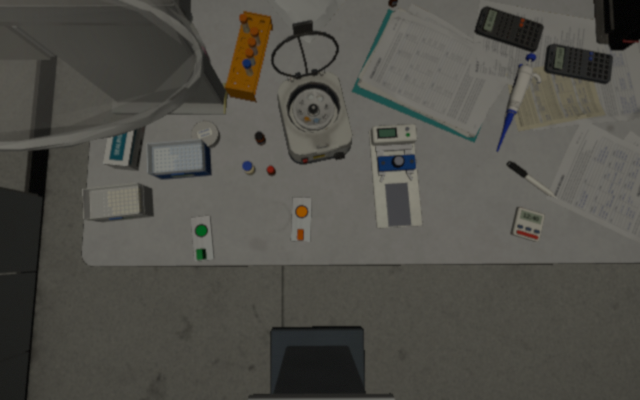

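View pics/scene0.png

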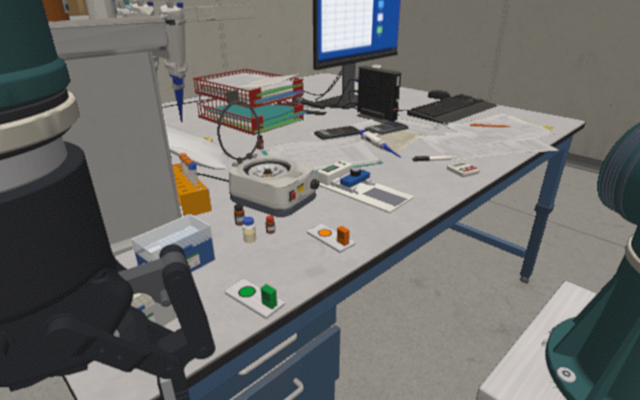

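```bash
cat > fit.py <<'E'
from h import *
from scipy.optimize import minimize
def box(x0,x1,y0,y1,z0,z1): return np.array([[x,y,z] for x in(x0,x1) for y in(y0,y1) for z in(z0,z1)],float)
M={"slide_green":[box(-50,50,-22,22,0,8),box(-48,-24,-7,7,8,42)],
   "photometer":[box(-100,130,-52,52,0,10),box(89,129,-45,45,10,44),box(25,59,-42,42,22,40)]}
M["slide_amber"]=M["slide_green"]
def place(P,q):
    c,s=np.cos(q[2]),np.sin(q[2]); return P@np.array([[c,s,0],[-s,c,0],[0,0,1]])+[q[0],q[1],0]
def sil(cam,n,q,K=6):
    im=np.zeros((400*K,640*K),np.uint8)
    for b in M[n]:
        h=cv2.convexHull(((proj(cam,place(b,q))+.5)*K).astype(np.float32)).astype(np.int32); cv2.fillPoly(im,[h],255)
    return cv2.resize(im,(640,400),interpolation=cv2.INTER_AREA)/255.
def fit(n,masks,q0):
    f=lambda q:sum(np.abs(sil(c,n,q)-m).sum()/m.sum() for c,m in masks.items())
    S=np.array([q0]+[np.add(q0,d) for d in([12,0,0],[0,12,0],[0,0,.1])])
    r=minimize(f,q0,method="Nelder-Mead",options=dict(initial_simplex=S,xatol=.02,fatol=1e-4,maxfev=250))
    return r.x,r.fun
E
python3 - <<'E'
from fit import *
np.set_printoptions(precision=3,suppress=True)
for n,q0 in(("slide_green",(480,264,0)),("photometer",(600,-166,0))):
    m={c:np.load(f"{c}_{n}.npy").astype(float) for c in("top","scene")}
    fs={}
    for k in(["top"],["scene"],["top","scene"]):
        q,e=fit(n,{c:m[c] for c in k},q0); print(n,k,q,e)
    for c in m:
        im=cv2.imread(f"pics/{c}0.png")
        a=(m[c]>.5).astype(np.uint8); ys,xs=np.nonzero(a); 
        x0,x1,y0,y1=xs.min()-15,xs.max()+15,ys.min()-15,ys.max()+15
        s=min(400/(x1-x0),300/(y1-y0)); big=cv2.resize(im[y0:y1,x0:x1],None,fx=s,fy=s,interpolation=cv2.INTER_CUBIC)
        big=cv2.convertScaleAbs(big,alpha=1.2)
        for mm,col in((m[c],(0,0,255)),(sil(c,n,q),(255,255,0))):
            b=(cv2.resize(mm[y0:y1,x0:x1],big.shape[1::-1])>.5).astype(np.uint8)
            cv2.drawContours(big,cv2.findContours(b,0,2)[0],-1,col,1)
        pad=np.zeros((300,400,3),np.uint8); pad[:big.shape[0],:big.shape[1]]=big[:300,:400]; fs[c]=pad
    cv2.imwrite(f"pics/f_{n}.png",np.hstack([fs["top"],fs["scene"]]))
a=[cv2.imread(f"pics/f_{n}.png") for n in("slide_green","photometer")]; cv2.imwrite("pics/fit1.png",np.vstack(a))
for r in[(env.ik([600,-166,150],[np.pi,0,0]))]: print(r)
print(env.observe()["ee_rot"])
E
```

```text
slide_green ['top'] [492.775 265.245   0.127] 0.0540641312453393
slide_green ['scene'] [493.586 264.735   0.095] 0.08621323529411765
slide_green ['top', 'scene'] [492.721 265.025   0.112] 0.15183859170066236
photometer ['top'] [ 614.781 -175.879    0.04 ] 0.052963227187236527
photometer ['scene'] [ 618.996 -177.536    0.037] 0.0946814455258922
photometer ['top', 'scene'] [ 616.584 -175.81     0.047] 0.16259228343353865
[-0.381  0.444  1.525 -0.     1.172  1.19 ]
[-3.142 -0.     2.772]
```

View pics/fit1.png

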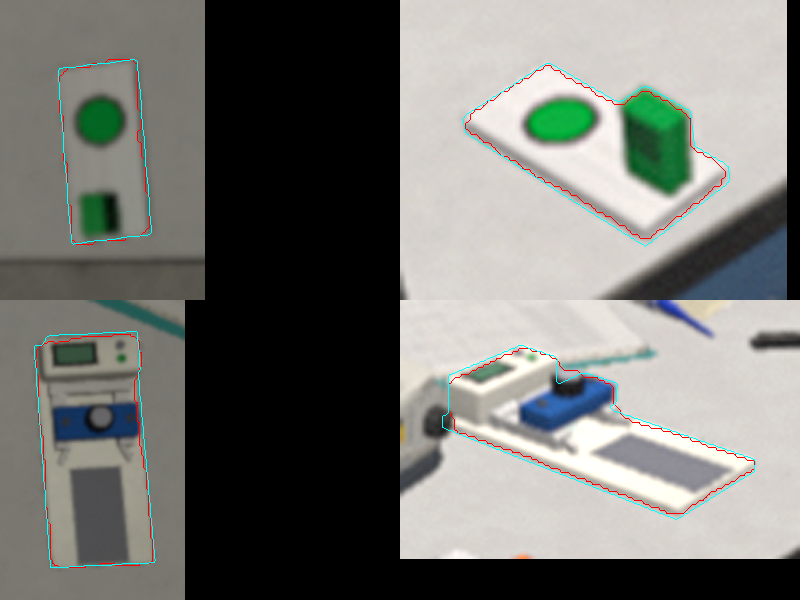

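```bash
python3 - <<'E'
from fit import *
from math import pi
np.set_printoptions(precision=3,suppress=True)
s=[492.9,265.2,.115]; R=[pi,0,s[2]]
g=place(np.array([[-36,0,0.]]),s)[0]
env.move_pose([g[0],g[1],130],R)
env.move_linear([g[0],g[1],22],v=150)
env.close_gripper(40)
o=env.observe();print(o["time"],o["finger_gap"],o["gripper_force"],o["eef_pos"])
env.move_linear([g[0],g[1],130],v=150)
o=env.observe();print(o["time"],o["finger_gap"],o["gripper_force"],o["joint_positions"])
p=[616,-176,.045]
t=place(np.array([[-54-36,0,0.]]),p)[0]
env.move_linear([t[0],t[1],130],[pi,0,p[2]],v=250)
env.move_linear([t[0],t[1],45],v=120)
print(env.observe()["time"],env.observe()["ee_rot"])
a=snap("top","top1");b=snap("scene","scene1")
c=np.vstack([cv2.resize(a[100:250,320:470],(500,500)),])
d=cv2.resize(b[140:240,290:440],(750,500))
cv2.imwrite("pics/v1.png",cv2.resize(np.hstack([c,d[:,:]]),(800,320))[:,:,::-1])
E
```

```text
4.2417 -0.5378166776534035 0.0 [457.099 261.047  21.954]
5.1083 0.25265385162515663 0.0 [ 0.388  0.342  1.76  -0.     1.041  1.843]
7.9 [ 3.141 -0.001  0.045]
```

View pics/v1.png

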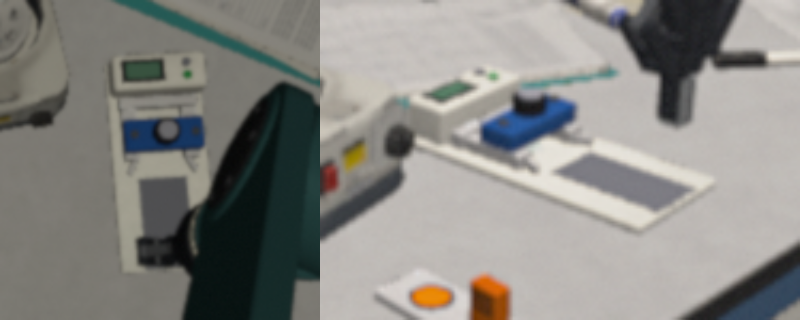

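```bash
python3 - <<'E'
from fit import *
np.set_printoptions(precision=3,suppress=True)
o=env.observe();print(o["time"],o["eef_pos"],o["ft_force"],o["finger_gap"])
m={}
for c in("top","scene"):
    env.capture(c); r=env.trace(c,"slide_green")[0]; m[c]=r["region"].astype(float); print(r["conf"],m[c].sum())
    print(proj(c,[o["eef_pos"]]))
    q,e=fit("slide_green",{c:m[c]},(490,265,.1)); print(q,e)
a=cv2.imread("pics/top1.png");b=cv2.imread("pics/scene1.png")
cv2.imwrite("pics/v2.png",np.hstack([cv2.resize(a[180:300,150:270],(400,400)),cv2.resize(b[240:340,200:300],(400,400))]))
E
```

```text
8.0 [ 526.891 -180.393   45.892] [-0.075 -0.374  0.966] -0.1354320625529193
0.7 3906.0
[[402.927 220.218]]
[1239.333 -628.333   -0.933] 1.0
0.64 1347.0
[[399.597 187.53 ]]
[493.453 265.311   0.118] 0.051335575061501965
```

View pics/v2.png

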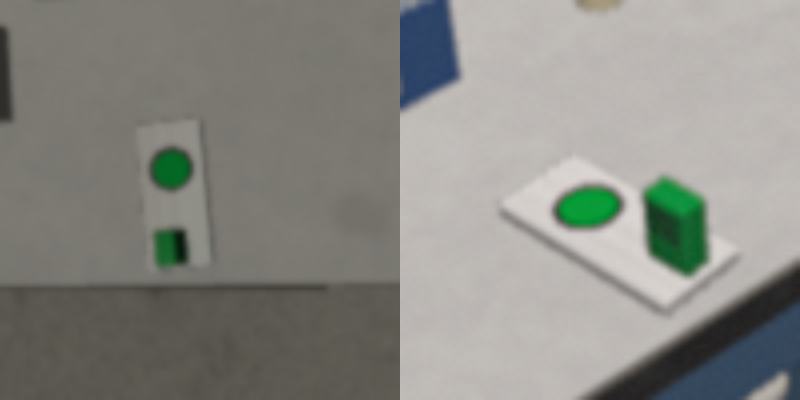

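```bash
python3 - <<'E'
from fit import *
np.set_printoptions(precision=1,suppress=True)
o=env.observe();p=np.array(o["eef_pos"])
out=[]
for c,(u0,v0,w) in(("top",(360,170,80)),("scene",(360,130,80))):
    a=cv2.imread(f"pics/{c}1.png")[v0:v0+w,u0:u0+w]; a=cv2.convertScaleAbs(cv2.resize(a,(400,400),interpolation=cv2.INTER_CUBIC),alpha=1.8)
    for z,col in((-8,(0,0,255)),(11,(0,255,0)),(65,(255,0,255))):
        h=(proj(c,p+[[0,-15,z],[0,15,z],[0,0,z]])-[u0,v0]+.5)*5
        cv2.line(a,*[tuple(int(i) for i in k) for k in h[:2]],col,1); cv2.circle(a,tuple(int(i) for i in h[2]),3,col,-1)
    out.append(a)
cv2.imwrite("pics/v3.png",np.hstack(out))
E
```

```text
(no output)
```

View pics/v3.png

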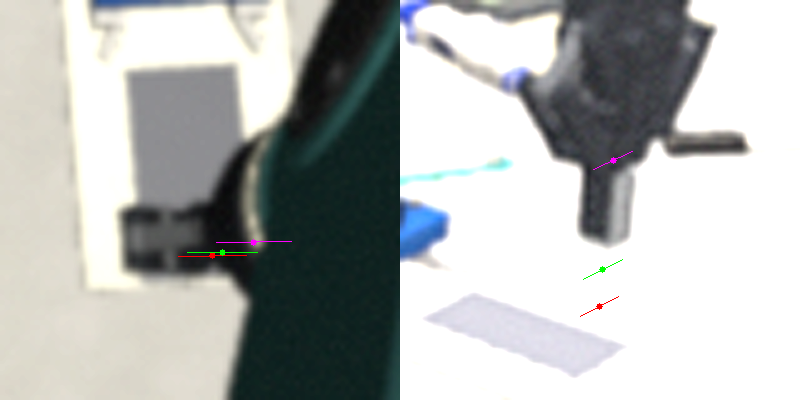

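The grip closed on nothing: in the scene view the tips sit about 33 mm higher than the reported TCP implies. The slide has not moved. I'll check the height by touching the bare apron gently.

```bash
python3 - <<'E'
from fit import *
np.set_printoptions(precision=2,suppress=True)
p=np.array(env.observe()["eef_pos"])
r=env.move_linear([p[0],p[1],22],v=60,f_stop=5)
print(r,env.observe()["eef_pos"])
if not r: r=env.move_linear([p[0],p[1],-30],v=25,f_stop=5)
o=env.observe();print(r,o["eef_pos"],o["ft_force"],o["time"])
snap("scene","scene2");snap("top","top2")
env.move_linear([p[0],p[1],60],v=120)
p=env.observe()["eef_pos"];print(p)
out=[]
for c,(u0,v0,w) in(("top",(360,170,80)),("scene",(360,130,80))):
    a=cv2.imread(f"pics/{c}2.png")[v0:v0+w,u0:u0+w]; out.append(cv2.convertScaleAbs(cv2.resize(a,(400,400),interpolation=cv2.INTER_CUBIC),alpha=1.5))
cv2.imwrite("pics/v4.png",np.hstack(out))
E
```

```text
False [ 526.12 -180.09   21.41]
True [ 526.45 -180.24  -13.83] [-0.01  1.53  5.73] 10.0833
[ 526.01 -180.03   59.52]
```

View pics/v4.png

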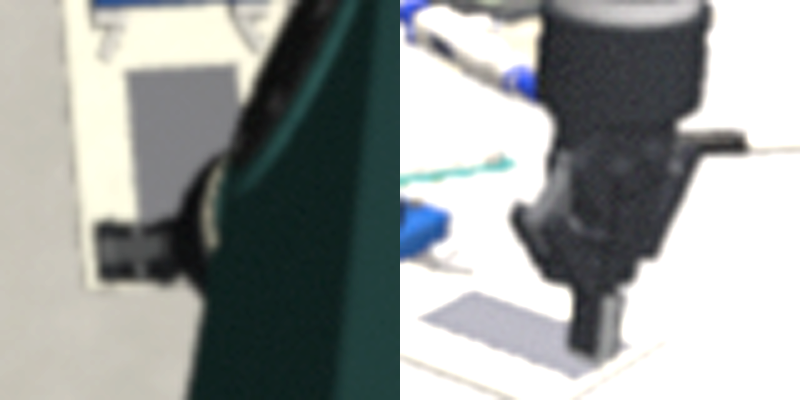

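```bash
python3 - <<'E'
from fit import *
np.set_printoptions(precision=1,suppress=True)
print(plane("scene",[[399.4,200.8],[394,201],[402,202]],10), proj("scene",[[526.4,-180.2,10]]))
E
```

```text
[[ 526.6 -184.2   10. ]
 [ 535.  -174.3   10. ]
 [ 518.6 -183.5   10. ]] [[398.4 201.4]]
```

The offset is in height only: true TCP z is the reported value plus 32 mm. I'll regrasp with that corrected.

```bash
python3 - <<'E'
from fit import *
from math import pi
np.set_printoptions(precision=3,suppress=True)
D=-32
s=[493.2,265.2,.116]; g=place(np.array([[-36,0,0.]]),s)[0]
p=env.observe()["eef_pos"]
env.move_linear([p[0],p[1],100],v=200)
env.open()
env.move_linear([g[0],g[1],100],[pi,0,s[2]],v=280)
print(env.move_linear([g[0],g[1],22+D],v=100,f_stop=10))
env.close_gripper(40)
o=env.observe();print(o["time"],o["finger_gap"],o["gripper_force"],o["eef_pos"])
if o["finger_gap"]>8:
    env.move_linear([g[0],g[1],100],v=150)
    P=[616,-176,.045]; t=place(np.array([[-54-36,0,0.]]),P)[0]
    env.move_linear([t[0],t[1],100],[pi,0,P[2]],v=250)
    env.move_linear([t[0],t[1],22+D+10+6],v=100)
    o=env.observe();print(o["time"],o["finger_gap"],o["eef_pos"],o["ft_force"])
a=snap("top","top3");b=snap("scene","scene3")
cv2.imwrite("pics/v5.png",np.hstack([cv2.resize(a[120:240,340:460],(400,400)),cv2.resize(b[140:240,320:420],(400,400))])[:,:,::-1])
E
```

```text
False
15.725 13.264580450310113 39.767473340034485 [457.615 261.082  -9.796]
19.6333 13.596436452477938 [ 526.624 -180.242    6.506] [-0.99  -0.336 -0.223]
```

View pics/v5.png

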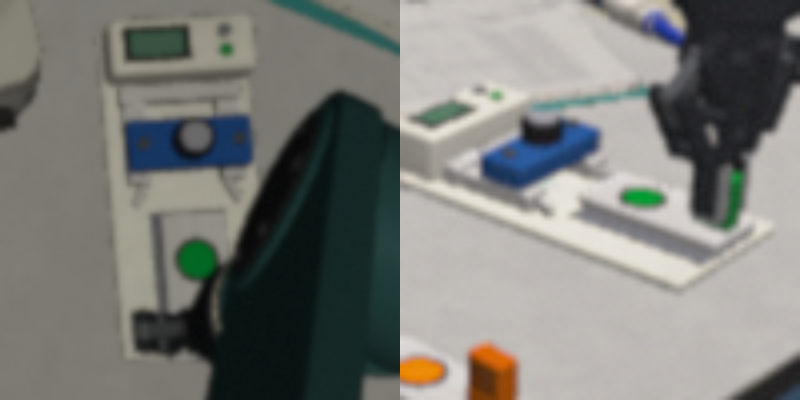

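```bash
python3 - <<'E'
from fit import *
np.set_printoptions(precision=2,suppress=True)
P=[616,-176,.045]
def loc(w): 
    d=w-[P[0],P[1],0]; c,s=np.cos(P[2]),np.sin(P[2]); return d@np.array([[c,-s,0],[s,c,0],[0,0,1]])
for c,win in(("top",(160,230,340,420)),("scene",(140,240,320,405))):
    im=cv2.imread(f"pics/{c}3.png"); hsv=cv2.cvtColor(im,cv2.COLOR_BGR2HSV)
    def cen(lo,hi,w,mina):
        m=cv2.inRange(hsv,lo,hi); k=np.zeros_like(m); k[w[0]:w[1],w[2]:w[3]]=1; m*=k
        n,_,st,ce=cv2.connectedComponentsWithStats(m); i=1+np.argmax(st[1:,4]); return ce[i],st[i]
    g,sg=cen((50,120,40),(75,255,255),(*win,),5); print(c,"window",g,sg,loc(plane(c,g,24)))
    if c=="top":
        b,sb=cen((100,120,40),(125,255,255),(130,180,360,430),5); print("bar",b,sb,loc(plane(c,[[sb[0]-.5,b[1]],[sb[0]+sb[2]-.5,b[1]]],38)))
        # apron edges: profile of rows at lips
        for x in(-5,70): 
            print(x,proj(c,place(np.array([[x,-52,10],[x,52,10.]]),P)))
            q=proj(c,place(np.array([[x,0,10.]]),P))[0]; print(im[int(round(q[1])),360:432,1])
E
```

```text
top window [398.85 197.74] [394 193  11  11  96] [[-37.06  -0.56  24.  ]]
bar [395.75 163.12] [378 155  37  16 368] [[ 41.35  43.96  38.  ]
 [ 37.18 -38.53  38.  ]]
-5 [[418.8  183.56]
 [373.46 185.83]]
[122 122 122 122 122 122 122 121 121 121 121 121 122 128 146 157 160 160
 161 160 160 159 159 156 139 105  83  85 110 128 134 135 137 138 140 141
 141 140 139 140 142 143 142 142 143 143 141 140 153 159 161 160 147  99
  46  16  10   9  11  12  12  11  15  23  30  40  46  42  30  21  18  19]
70 [[415.95 151.64]
 [371.12 153.85]]
[125 125 124 124 123 122 122 122 123 119 115 137 154 158 156 145 117 128
 138 139 139 138 141 148 153 154 154 153 152 152 150 150 150 149 147 147
 148 149 148 148 147 148 147 135 109 123 128 127 126 125 124 128 133 135
 135 123 119 119 120 121 120 120 121 121 121 120 121 122 122 121 121 114]
scene window [403.07 189.  ] [401 182   4  15  28] [[-75.59 -39.31  24.  ]]
```

```bash
python3 - <<'E'
from fit import *
np.set_printoptions(precision=2,suppress=True)
P=[616,-176,.045]
g=cv2.imread("pics/top0.png")[:,:,1].astype(np.float32)
xs=np.r_[np.arange(-95,0,5),62:82:5]; res={}
t=np.arange(-8,8.01,.25)
for y in(52,-52):
    L=[]
    for x in xs:
        pts=place(np.array([[x,y+d,10.] for d in t]),P); uv=proj("top",pts).astype(np.float32)
        v=cv2.remap(g,uv[:,:1],uv[:,1:],cv2.INTER_LINEAR).ravel(); dv=np.gradient(cv2.blur(v[:,None],(1,5)).ravel())
        L.append(t[np.argmax(np.abs(dv))])
    L=np.array(L); k=np.abs(L-np.median(L))<4; print(y,L,np.polyfit(xs[k],L[k],1))
E
```

```text
52 [-0.75 -0.5  -1.25 -1.75  0.   -0.25 -0.5  -0.25 -0.75 -1.5   0.5   0.25
  0.   -0.75 -1.25  0.75  1.    0.    0.25 -0.5   1.25  1.5   1.25] [0.01 0.19]
-52 [1.75 1.75 2.75 2.5  2.25 2.25 1.75 0.75 2.5  2.   2.25 1.25 3.   2.5
 2.75 2.25 3.75 3.25 2.75 4.5  3.25 3.25 2.5 ] [0.01 2.77]
```

```bash
cat > ins.py <<'E'
from fit import *
from math import pi
np.set_printoptions(precision=2,suppress=True)
P=[616,-174.5,.055]
def tgt(x,y,z): w=place(np.array([[x-36,y,0.]]),P)[0]; return [w[0],w[1],z]
def inv(e):
    d=np.array(e[:2])-P[:2]; c,s=np.cos(P[2]),np.sin(P[2]); return np.array([c*d[0]+s*d[1]+36,-s*d[0]+c*d[1],e[2]])
def rep(*a): o=env.observe(); print(*a,round(o["time"],2),inv(o["eef_pos"]),o["ft_force"],round(o["finger_gap"],1))
E
python3 - <<'E'
from ins import *
rep("start")
env.move_linear(tgt(-54,.6,6),[pi,0,P[2]],v=60); rep("al")
r=env.move_linear(tgt(-54,.6,-8),v=20,f_stop=3); rep("down",r)
z=env.observe()["eef_pos"][2]+1.0
env.move_linear(tgt(-54,.6,z),v=20)
r=env.move_linear(tgt(-5,.6,z),v=50,f_stop=12); rep("mouth",r)
if not r:
    r=env.move_linear(tgt(31,.6,z),v=30,f_stop=12); rep("in",r)
a=snap("top","top4");b=snap("scene","scene4")
cv2.imwrite("pics/v6.png",np.hstack([cv2.resize(a[120:240,340:460],(400,400)),cv2.resize(b[140:240,320:420],(400,400))])[:,:,::-1])
E
```

```text
start 19.73 [-53.47  -0.95   6.73] [ 0.08  0.45 -0.35] 13.2
al 19.98 [-53.85   0.6    6.31] [-0.27 -1.12 -1.3 ] 13.4
down True 20.41 [-53.88   0.47   0.2 ] [-0.28  1.24  5.15] 13.3
mouth False 21.79 [-5.49  0.72  1.1 ] [ 0.11  0.67 -0.7 ] 13.4
in True 22.77 [24.31  0.88  0.53] [-0.67 -0.83  2.61] 13.3
```

View pics/v6.png

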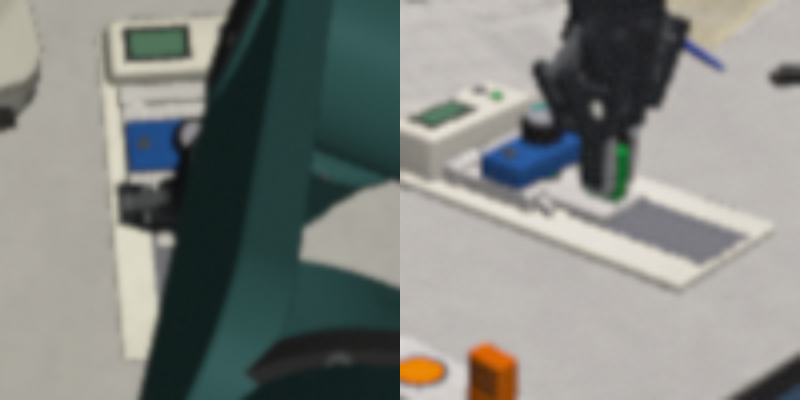

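```bash
python3 - <<'E'
from ins import *
rep("now"); z=env.observe()["eef_pos"][2]
r=env.move_linear(tgt(33,.8,z),v=15,f_stop=15); rep("push",r)
e=inv(env.observe()["eef_pos"])
env.move_linear(tgt(e[0]-.5,e[1],z),v=15)
env.open(); env.wait(.2); rep("open")
env.move_linear(tgt(e[0]-.5,e[1],110),v=120)
env.move_linear(tgt(-80,150,150),v=300); rep("away")
a=snap("top","top5");b=snap("scene","scene5")
cv2.imwrite("pics/v7.png",np.hstack([cv2.resize(a[120:240,340:460],(400,400)),cv2.resize(b[140:240,320:420],(400,400))])[:,:,::-1])
for c in("top","scene"):
    for n in("slide_amber","vial_clear","vial_red"):
        for r in env.recognise(c,n)[:1]: print(c,n,towrld(c,r["point"]))
E
```

```text
now 22.88 [24.31  0.88  0.44] [-0.67 -0.79  3.14] 13.5
push True 23.27 [24.14  0.87  0.36] [-2.64 -0.49  5.  ] 12.7
open 24.41 [23.65  0.85  0.49] [-0.24  0.3   0.15] 85.6
away 26.24 [-78.61 149.08 149.99] [-0.17  0.09 -0.01] 85.4
top slide_amber [ 703.12 -165.97   40.49]
top vial_red [640.78 108.19  36.53]
scene slide_amber [514.69  50.1    2.14]
scene vial_clear [640.83 167.73  32.62]
scene vial_red [638.42 113.45  20.27]
```

View pics/v7.png

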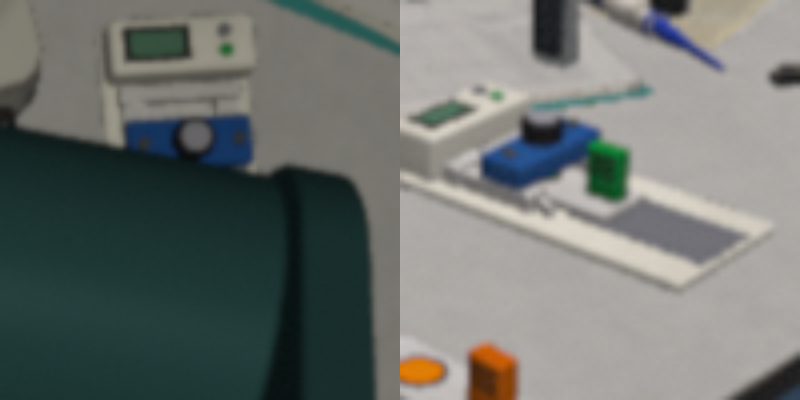

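```bash
python3 - <<'E'
from ins import *
p=env.observe()["eef_pos"]
env.move_linear([400,150,200],v=300)
rep("away")
ims={c:snap(c,c+"6") for c in("top","scene")}
def tab(c,x,y):
    K=6; im=np.zeros((400*K,640*K),np.uint8); b=place(box(-48+x,-24+x,-7+y,7+y,18,52),P)
    h=cv2.convexHull(((proj(c,b)+.5)*K).astype(np.float32)).astype(np.int32); cv2.fillPoly(im,[h],255)
    return cv2.resize(im,(640,400),interpolation=cv2.INTER_AREA)/255.
def cm(m): yy,xx=np.nonzero(m>.3); w=m[yy,xx]; return (xx*w).sum()/w.sum(),(yy*w).sum()/w.sum()
for c,w in(("top",(130,230,370,425)),("scene",(150,210,360,385))):
    hsv=cv2.cvtColor(ims[c],cv2.COLOR_RGB2HSV); m=cv2.inRange(hsv,(50,90,20),(75,255,255)); k=np.zeros_like(m);k[w[0]:w[1],w[2]:w[3]]=1;m=m*k/255.
    print(c,m.sum(),"meas",np.round(cm(m),2),"pred x=25,20,y=0",np.round(cm(tab(c,25,0)),2),np.round(cm(tab(c,20,0)),2),np.round(cm(tab(c,25,4)),2),tab(c,25,0).sum())
cv2.imwrite("pics/v8.png",np.hstack([cv2.resize(ims["top"][120:200,350:430],(400,400),interpolation=2),cv2.resize(ims["scene"][150:210,330:390],(400,400),interpolation=2)])[:,:,::-1])
E
```

```text
away 27.49 [-161.53  335.45  199.96] [-0.12  0.31 -0.01] 85.6
top 81.0 meas [398.56 182.96] pred x=25,20,y=0 [398.22 185.36] [398.41 187.6 ] [396.46 185.53] 123.01960784313725
scene 112.0 meas [371.49 181.93] pred x=25,20,y=0 [371.8  182.51] [373.47 183.02] [370.78 183.01] 172.63529411764708
```

View pics/v8.png

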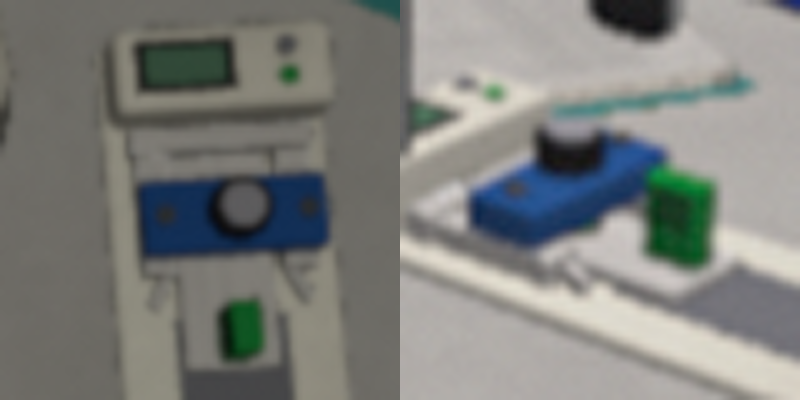

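The tab sits where the home pose predicts and the slide meets the stop, straight between the rails. The arm is clear, so I'll hand in.

```bash
python3 -c "
from bench import env
print(env.hand_in())"
```

```text
the job is handed in; nothing more can be done
None
```

The green slide is in the photometer slot, pushed against the back stop, straight and released, and the job was handed in at about 27.5 s (limit 42 s) with no verdict returned; the first grasp missed because the tool sits 32 mm higher than reported, and the amber slide and vials were not disturbed.

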